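# Pack a swab tube in its transport canister

## Task

Pack the swab tube for the lab: stand the canister base in the free well of the carton, then set the foam tube holder into the base, then take the swab tube (the taller one, with the thick cap) out of the rack and stand it cap up in the holder's hole, and last put the lid squarely on the base so that the canister is closed like the one beside it. Leave the four vials standing in the rack.

Things in the scene. Friction and masses are not known exactly. Their poses are not given: they have to be found in the camera images.
- base: canister base: open white plastic cup standing mouth up, outside diameter 60 mm, 70 mm tall, wall 3 mm (mouth 54 mm wide), floor 4 mm thick; about 70 g. Origin: centre of its underside; z up. Can be gripped across its outside near the rim.
- holder: foam tube holder: stiff light-grey cylinder, 48 mm across, 96 mm tall, edges bevelled 3 mm at foot and top, with one round upright hole in the middle of its top, 21 mm wide, 80 mm deep; about 40 g. Stands hole up. Origin: centre of its underside; z up. Seated, its underside is 4 mm above the base's underside and its top 30 mm above the base's rim.
- swab_tube: swab tube: clear tube 13 mm thick, 84 mm long, under a grey round cap (white centre) 22 mm across, 26 mm tall (110 mm in all); 20 g. Stands in one of the rack's five pockets, foot 8 mm and top 118 mm above the table, 14 mm taller than the vials. Origin: centre of its foot; z up along it. Seated, its foot is 16 mm above the holder's underside, its cap just above the holder's top.
- lid: canister lid: white plastic cap standing mouth down, 60 mm across outside, 70 mm tall, closed flat top, thin upright ribs round its side (under 1 mm); wall 3 mm (mouth 54 mm wide), inside 66 mm deep; 60 g. Origin: centre of its lower, open end; z up. Grip across its outside near the top. Put on, it slips over the holder's upper end and its rim rests on the base's rim.
- carton: open cardboard carton fixed to the table, 240 mm (its x) by 130 mm, walls 52 mm high, filled with grey foam (top at 45 mm), with two round wells 70 mm wide, floors 15 mm above the table. Origin: at table height under the centre of the FREE well; x points to the other well, 115 mm away, where a closed white canister (60 mm across, top at 155 mm) already stands.
- rack: metal tube rack fixed to the table, 164 mm long (its x), 56 mm wide at the foot, 40 mm above, 60 mm tall; five square pockets 16 mm wide, 52 mm deep, 28 mm apart in a row along its x, all full: four vials and the swab tube. Origin: at table height under the middle pocket. Fingers have room only on the two long sides of the row (along its y).
- vial1: capped vial left standing in the rack, one of four alike: clear tube 13 mm thick, 96 mm long in all, grey round cap 16 mm across and 18 mm tall. Origin: centre of its foot; z up along it. Its foot stands 8 mm above the table, its top at 104 mm. Leave it where it is.
- vial2: capped vial left standing in the rack, one of four alike: clear tube 13 mm thick, 96 mm long in all, grey round cap 16 mm across and 18 mm tall. Origin: centre of its foot; z up along it. Its foot stands 8 mm above the table, its top at 104 mm. Leave it where it is.
- vial3: capped vial left standing in the rack, one of four alike: clear tube 13 mm thick, 96 mm long in all, grey round cap 16 mm across and 18 mm tall. Origin: centre of its foot; z up along it. Its foot stands 8 mm above the table, its top at 104 mm. Leave it where it is.
- vial4: capped vial left standing in the rack, one of four alike: clear tube 13 mm thick, 96 mm long in all, grey round cap 16 mm across and 18 mm tall. Origin: centre of its foot; z up along it. Its foot stands 8 mm above the table, its top at 104 mm. Leave it where it is.
Things that resemble listed ones, but are neither listed nor needed, are in the scene too. What is shaped like the holder but green or red is not meant. Leave any turquoise look-alike of the lid alone.

How it is judged:
On the way, in this order (a step that is already met when the one before it is completed fails the run):
1. the canister base stands in the carton's free well (horizontal distance between base and carton below 0.009 m and z of base in the frame of carton between 0.01 and 0.019 m and angle between base's own z axis and vertical below 0.09 rad), for 0.2 s.
2. the foam holder sits down in the base (all of step 1 and horizontal distance between holder and base below 0.007 m and z of holder in the frame of base between 0 and 0.009 m and angle between holder's own z axis and vertical below 0.15 rad), for 0.2 s.
3. the swab tube stands cap up in the holder (all of step 2 and horizontal distance between swab_tube and holder below 0.009 m and z of swab_tube in the frame of holder between 0.011 and 0.022 m and angle between swab_tube's own z axis and vertical below 0.2 rad), for 0.2 s.
4. the lid rests on the base (all of step 3 and horizontal distance between lid and base below 0.009 m and z of lid in the frame of base between 0.066 and 0.075 m and angle between lid's own z axis and vertical below 0.09 rad), for 0.2 s.
At the end, for the whole second after the job is handed in: Base upright on the floor of the free well (9 mm off centre at most), holder down on the base's floor, swab tube cap up at the bottom of the holder's hole, lid upright with its rim on the base's rim (9 mm sideways, 5 mm in height), all at rest; every vial within 20 mm of its start (all of step 4 and linear speed of each of base, holder, swab_tube, lid below 0.02 m/s and distance of each of vial1, vial2, vial3, vial4 from where it was at the start of the episode below 0.02 m); the robot touches nothing.
It fails at once if a vial is knocked over or taken out of the rack (distance of any of vial1, vial2, vial3, vial4 from where it was at the start of the episode above 0.025 m or angle between any of vial1, vial2, vial3, vial4's own z axis and vertical above 0.3 rad).
It also fails if it takes over 136 s, if anything falls off the work surface, if the arm or the gripper's body presses on something with over 40 N, if the wrist force passes 120 N, or if a joint passes its speed limit or range.

## Robot

A 6-joint arm with a two-finger parallel gripper is mounted at the origin on the work surface. World frame = base frame: x ahead of the robot, y to its left, z up, the work surface at z = 0. Lengths are in m, angles in rad, forces in N, time in s.
With the tool pointing down it reaches from about 0.225 to 0.725 m from the base axis. Payload 3.1 kg.
Tool frame: the origin (TCP) lies on the centre line of the jaws, within the pads' length; the fingertips stand 19 mm ahead of it and the grasp point (between the pads) is the TCP; z points along the fingers, y is the line along which they close (so a half turn about z gives the same grasp; the last joint's range is limited). The gripper opens to 85 mm and grips with 20 to 120 N. Pads are 22 mm wide; open, the fingers measure 114 mm over their backs; the gripper's body (76 mm by 85 mm) begins 54 mm behind the grasp point. The pads swing forward as they close: fully open they stand 13 mm farther back than shut.
Start: joints at [1.16, 0.048, 0.099, 1.622, 0, 1.443], TCP at [0.147, 0.504, 0.25] pointing down, gripper open.
Joint ranges: [-2.91, 2.91], [-0.99, 1.94], [-1.21, 1.42], [-2.12, 2.29], [-1.49, 1.47], [-3.14, 3.14]. Speed limits (rad/s): [2.79, 2.79, 3.14, 3.14, 3.14, 3.14].

## Interface

Orientations are given as a unit quaternion [x, y, z, w].
In Python, from station import status, cams, bot gives the robot as it stands.
- The arm moves only by the tool apply_moves, never from a script. Its argument "series" is one flat list of numbers, 7 for each row, row after row: the shift along the world's x, y, z normalised to -1 to 1, where 1 is 100 mm, then the turn, a rotation vector about the world's x, y, z normalised to -1 to 1, where 1 is 90 degrees, then the finger opening in mm, from 0 to 85.4. In form: [x, y, z, ax, ay, az, claw, x, y, z, ax, ay, az, claw, ...]. A call has 1 to 5 rows; each row shifts and turns the commanded pose from where the row before left it; what a row does not reach is not made up. A row lasts 1/10 s, in which the tool goes at most 50 mm and 8.59 degrees, less where a joint would pass 70% of its speed; a pose out of reach is approached as far as the arm can. A call with a number of a shift or a turn outside -1 to 1 is refused whole. A call with a gripper value outside its range is refused whole. The fingers move at their own pace and stop on an object; "force" is the grip in N (left out, the last holds). Time passes only in rows, so rows that do not move let the fingers close. It gives the time, the measured TCP pose, the force, the opening and the grip force at its end, in the units of the state.
- status.state(): the state, without advancing time (a new reading comes with each control period).
- cams.read_camera(name): name is "side" or "top"; returns the picture (384x512x3 uint8, blue, green, red); there is no depth.
- cams.camera_params(name): a dict with "fx", "fy", "cx", "cy" (pixels), "k1" (the pictures are not rectified: a ray, as slopes to the right and down, at radius r is drawn at 1 + k1 r^2 times it, then the intrinsics apply), "view" (4x4, takes a point from world to camera coordinates). Camera axes: x right, y down, z forward; pixel columns grow to the right and rows downward; lengths in m; the calibration is good to about 2 mm. A picture is of the moment at which its call begins. camera_params takes no time and is no camera call.
- bot.close_job(): hands the job in; it is judged then, once.
The state is a dict: "time_s": time; "joint_pos": joint angles; "joint_velocities": joint speeds; "joint_efforts": joint torques, N m; "ee_pos": TCP position; "eef_rot": TCP orientation; "wrist_force": force on the tool from outside, world axes, zero at the start; "ft_torque": the same for the moment, N m; "gripper_width": finger opening in m; "gripper_force": force on a finger pad.
Only numpy, scipy, OpenCV 4.12 (cv2) and the standard library are available. Lean on these libraries where they do the work, as an engineer would, in place of code of your own. Each camera call takes 0.05 s, during which the arm holds its last target. There are 200 camera calls.

## Working session

There is one attempt and no reset: what is moved stays moved. The work goes in short steps, Python scripts to look and compute and a tool call to move; the robot and the scene stay as the last step left them, time stands still between calls to the robot, and variables do not carry over. Pictures are saved under pics/ and viewed, at most 14 in all, crops included, and the job is handed in when it is done.

Besides the shell and the picture viewer there is one more tool, called as name(argument=value, ...) on one line, values as JSON. apply_moves: Moves the arm, as the interface text tells. Its arguments: {"type":"object","properties":{"series":{"type":"array","items":{"type":"number"}},"force":{"type":"number"}},"required":["series"]}

```bash
mkdir -p pics
cat > h.py <<'E'
import numpy as np, cv2
from station import status, cams, bot
def snap(n,f):
    im=np.array(cams.read_camera(n)); cv2.imwrite('pics/'+f,im); return im
def ray(n,u,v):
    p=cams.camera_params(n); K=np.array([[p['fx'],0,p['cx']],[0,p['fy'],p['cy']],[0,0,1.]])
    x,y=cv2.undistortPoints(np.array([[[u,v]]],float),K,np.array([p['k1'],0,0,0,0.]))[0,0]
    V=np.array(p['view']); R=V[:3,:3]; o=-R.T@V[:3,3]; d=R.T@np.array([x,y,1]); return o,d
def onz(n,u,v,z):
    o,d=ray(n,u,v); return (o+d*(z-o[2])/d[2])
def proj(n,P):
    p=cams.camera_params(n); K=np.array([[p['fx'],0,p['cx']],[0,p['fy'],p['cy']],[0,0,1.]])
    V=np.array(p['view']); return cv2.projectPoints(np.atleast_2d(P).astype(float),cv2.Rodrigues(V[:3,:3])[0],V[:3,3],K,np.array([p['k1'],0,0,0,0.]))[0][:,0]
E
python3 - <<'E'
from h import *
for n in('side','top'):
    snap(n,n+'0.png'); p=cams.camera_params(n); print(n,p['fx'],p['k1'],ray(n,256,192))
print(status.state())
E
```

```text
side 419.0661608668215 0.006390967204646971 (array([0.05297106, 0.71584086, 0.55846288]), array([ 0.46916193, -0.70715085, -0.52900886]))
top 428.78398737672023 -0.06284689318409949 (array([ 0.39895526, -0.01404314,  0.99048618]), array([ 0.14927451,  0.03410895, -0.98826439]))
{'time_s': 0.1, 'joint_pos': array([ 1.16019814e+00,  4.86865206e-02,  9.77078333e-02,  1.62199038e+00,
       -5.27678710e-06,  1.44297571e+00]), 'joint_velocities': array([-0.00140078,  0.00070016,  0.00335343, -0.00049325,  0.00030044,
        0.00168875]), 'joint_efforts': array([ 2.81142653e-03, -3.39851403e+01,  3.20935822e+01,  1.57719880e-02,
       -9.00796749e-05, -1.28143776e-05]), 'ee_pos': array([0.14630099, 0.50365839, 0.24920565]), 'eef_rot': array([ 1.40918092e-01,  9.90020662e-01, -1.04794135e-03, -2.86397558e-04]), 'wrist_force': array([-0.06648769, -0.27049428,  0.6707475 ]), 'ft_torque': array([-0.02406944,  0.04544378,  0.04145549]), 'gripper_force': 0.0, 'gripper_width': 0.0850228250133932}
```

View pics/top0.png

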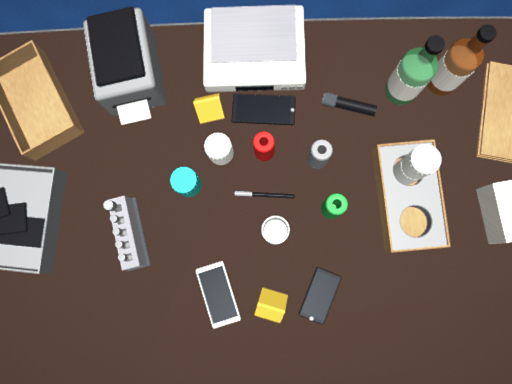

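View pics/side0.png

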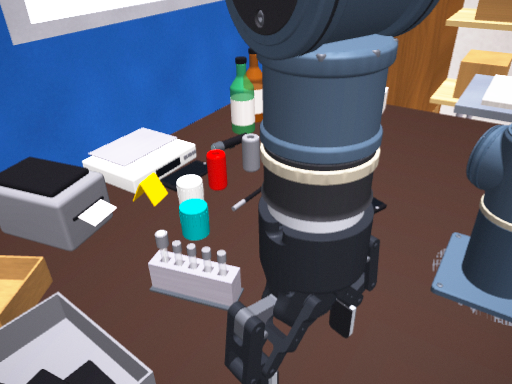

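The top view shows the base ring at (275,230), the grey holder at (320,153), and the lid at (219,149). The carton's free well is at (413,222) with the closed canister at (425,160). The rack is at (125,235), with the swab tube at its upper end (110,205). I'll measure these next.

Run:
```python
from h import *
im=cv2.imread('pics/top0.png')
for n,u,v,z in [('base',275,230,.07),('holder',321,146,.096),('lid',219,145,.07),('well',413,222,.045),('can',425,160,.155),('swab',110,205,.118),('v',126,257,.104),('c0',0,0,0),('c1',511,383,0)]:
    print(n,onz('top',u,v,z).round(4))
a=im[175:285,70:170]; b=im[125:260,370:460]; c=im[115:255,190:350]
A=cv2.resize(a,None,fx=4,fy=4,interpolation=2); B=cv2.resize(b,None,fx=4,fy=4,interpolation=2)
H=max(len(A),len(B)); A=cv2.copyMakeBorder(A,0,H-len(A),0,0,0);
cv2.imwrite('pics/z1.png',np.hstack([A,B])); cv2.imwrite('pics/z2.png',cv2.resize(c,None,fx=4,fy=4,interpolation=2))
```

```text
base [ 0.4549 -0.0219  0.07  ]
holder [ 0.6307 -0.1234  0.096 ]
lid [0.6449 0.0983 0.07  ]
well [ 0.4685 -0.3258  0.045 ]
can [ 0.5829 -0.3214  0.155 ]
swab [0.5092 0.3221 0.118 ]
v [0.4011 0.2899 0.104 ]
c0 [1.0803 0.6963 0.    ]
c1 [ 0.1072 -0.5428  0.    ]
```

View pics/z1.png

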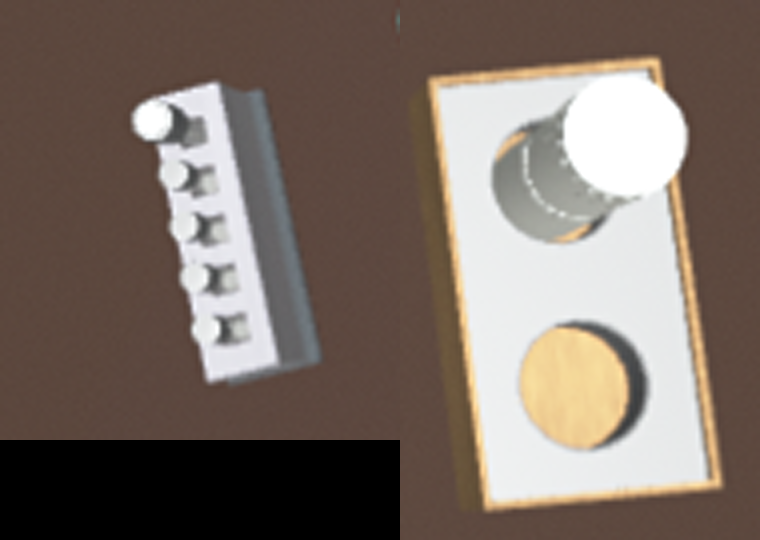

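View pics/z2.png

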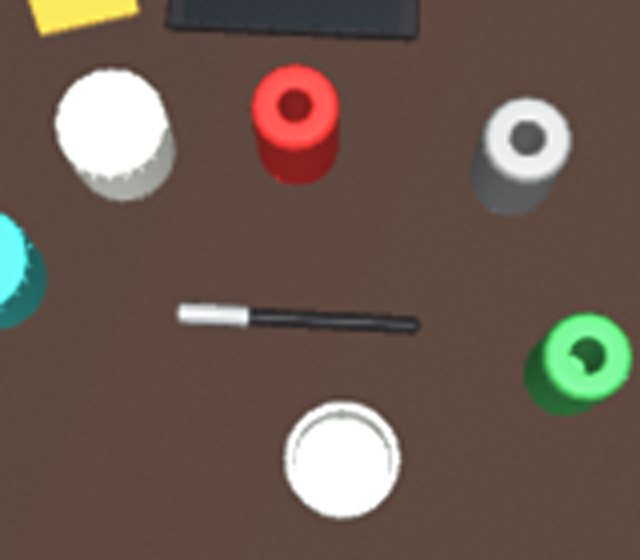

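The zooms give the well rim centre at about (415.75,221) px and the canister top at about (426,159) px. The base, lid and holder tops are all clean. I'll refine them with masks.

Run:
```python
from h import *
im=cv2.imread('pics/top0.png'); hsv=cv2.cvtColor(im,cv2.COLOR_BGR2HSV); g=im.min(2)
def blob(name,x0,y0,x1,y1,m,z,fill=True):
    s=m[y0:y1,x0:x1].astype(np.uint8); s=cv2.resize(s*255,None,fx=8,fy=8,interpolation=cv2.INTER_LINEAR); s=(s>127).astype(np.uint8)
    c=max(cv2.findContours(s,0,1)[0],key=cv2.contourArea); 
    (u,v),r=cv2.minEnclosingCircle(c); e=cv2.fitEllipse(c) if len(c)>5 else None
    f=lambda q:((q[0]+.5)/8-.5+x0,(q[1]+.5)/8-.5+y0)
    for t,q in(('circ',(u,v)),('ell',e[0])):
        U=f(q); print(name,t,np.round(U,1),onz('top',*U,z).round(4),'r',round(r/8,1),np.round(np.array(e[1])/16,1))
blob('base',255,210,297,252,g>150,.07)
blob('holder',300,135,345,175,g>165,.096)
blob('lid',200,125,245,170,g>215,.07)
h,s,v=cv2.split(hsv)
blob('turq',165,162,205,205,(s>100)&(v>200),.07)
blob('red',245,120,285,165,(s>100)&(v>200),.096)
blob('green',320,185,352,222,(s>100)&(v>150),.096)
blob('can',405,138,445,180,g>235,.155)
blob('well',396,200,435,242,g<190,.045)
blob('swab',100,198,117,212,g>190,.118)
for i,(a,b) in enumerate([(176,174),(187,228),(197,279),(208,328)]): print('v',onz('top',70+a/4,175+b/4,.104).round(4))
for a,b in[(433,77),(660,60),(720,487),(487,508)]: print('cart',onz('top',370+(a-400)/4,125+b/4,.052).round(4))
```

```text
base circ [275.  229.6] [ 0.4558 -0.0219  0.07  ] r 14.9 [14.3 14.3]
base ell [275.  229.5] [ 0.4559 -0.0219  0.07  ] r 14.9 [14.3 14.3]
holder circ [321.5 149.5] [ 0.623  -0.1242  0.096 ] r 10.6 [10.1 10.2]
holder ell [321.5 149.4] [ 0.6233 -0.1243  0.096 ] r 10.6 [10.1 10.2]
lid circ [217.5 145.6] [0.6436 0.1018 0.07  ] r 14.0 [13.  13.5]
lid ell [217.1 145.4] [0.6442 0.1025 0.07  ] r 14.0 [13.  13.5]
turq circ [183.  179.5] [0.5689 0.178  0.07  ] r 13.7 [12.8 13.3]
turq ell [182.9 179.4] [0.5691 0.1782 0.07  ] r 13.7 [12.8 13.3]
red circ [263.2 141.4] [ 6.436e-01 -1.000e-04  9.600e-02] r 10.9 [10.4 10.5]
red ell [263.2 141.5] [ 6.435e-01 -2.000e-04  9.600e-02] r 10.9 [10.4 10.5]
green circ [336.4 203.6] [ 0.5062 -0.1512  0.096 ] r 11.4 [10.7 11. ]
green ell [336.4 203.8] [ 0.5058 -0.1511  0.096 ] r 11.4 [10.7 11. ]
can circ [424.7 159.2] [ 0.5846 -0.3209  0.155 ] r 16.5 [14.5 15.7]
can ell [425.6 158.5] [ 0.586  -0.3229  0.155 ] r 16.5 [14.5 15.7]
well circ [415.6 220.9] [ 0.4708 -0.3317  0.045 ] r 17.0 [15.8 16.5]
well ell [415.6 220.8] [ 0.471  -0.3318  0.045 ] r 17.0 [15.8 16.5]
swab circ [110.3 202.7] [0.5141 0.3217 0.118 ] r 8.0 [4.4 7.7]
swab ell [109.3 203.5] [0.5125 0.3238 0.118 ] r 8.0 [4.4 7.7]
v [0.4821 0.3179 0.104 ]
v [0.4535 0.3111 0.104 ]
v [0.4267 0.305  0.104 ]
v [0.4011 0.2984 0.104 ]
cart [ 0.6435 -0.257   0.052 ]
cart [ 0.6511 -0.3853  0.052 ]
cart [ 0.4126 -0.401   0.052 ]
cart [ 0.4039 -0.2735  0.052 ]
```

apply_moves(series=[0.2, -0.35, 0, 0, 0, 0.022, 85, 0.2, -0.35, 0, 0, 0, 0.022, 85, 0.2, -0.35, 0, 0, 0, 0.022, 85, 0.2, -0.35, 0, 0, 0, 0.022, 85, 0.2, -0.35, 0, 0, 0, 0.022, 85], force=40)

```text
time_s: 0.6
ee_pos: [0.2468, 0.3276, 0.2498]
eef_rot: [0.054, 0.999, -0.0, -0.0]
wrist_force: [1.3, 1.1, -0.6]
gripper_width: 0.085
gripper_force: 0.0
```

apply_moves(series=[0.2, -0.35, 0, 0, 0, 0.022, 85, 0.2, -0.35, 0, 0, 0, 0.022, 85, 0.2, -0.35, 0, 0, 0, 0.022, 85, 0.2, -0.35, 0, 0, 0, 0.022, 85, 0.2, -0.35, 0, 0, 0, 0.022, 85])

```text
time_s: 1.1
ee_pos: [0.3468, 0.1526, 0.2499]
eef_rot: [-0.032, 0.999, 0.0, -0.0]
wrist_force: [0.7, -0.1, 0.0]
gripper_width: 0.0848
gripper_force: 0.0
```

apply_moves(series=[0.2, -0.35, 0, 0, 0, 0.022, 85, 0.2, -0.35, 0, 0, 0, 0.022, 85, 0.2, -0.35, 0, 0, 0, 0.022, 85, 0.2, -0.35, 0, 0, 0, 0.022, 85, 0, 0, 0, 0, 0, 0, 85])

```text
time_s: 1.6
ee_pos: [0.4279, 0.0105, 0.2491]
eef_rot: [-0.097, 0.995, -0.001, -0.001]
wrist_force: [0.1, 0.6, 0.0]
gripper_width: 0.0851
gripper_force: 0.0
```

apply_moves(series=[0.28, -0.33, 0, 0, 0, 0.02, 85, 0, 0, -0.48, 0, 0, 0, 85, 0, 0, -0.48, 0, 0, 0, 85, 0, 0, -0.48, 0, 0, 0, 85, 0, 0, -0.4, 0, 0, 0, 85])

```text
time_s: 2.1
ee_pos: [0.4527, -0.0179, 0.0633]
eef_rot: [-0.116, 0.993, 0.001, -0.001]
wrist_force: [-0.1, -0.1, 0.4]
gripper_width: 0.0852
gripper_force: 0.0
```

Run:
```python
from h import *
a=snap('side','s1.png'); b=snap('top','t1.png')
print(proj('top',status.state()['ee_pos']))
A=cv2.resize(b[170:290,200:350],None,fx=4,fy=4,interpolation=2); cv2.imwrite('pics/z3.png',A)
```

```text
[[272.69460013 233.8212924 ]]
```

View pics/s1.png

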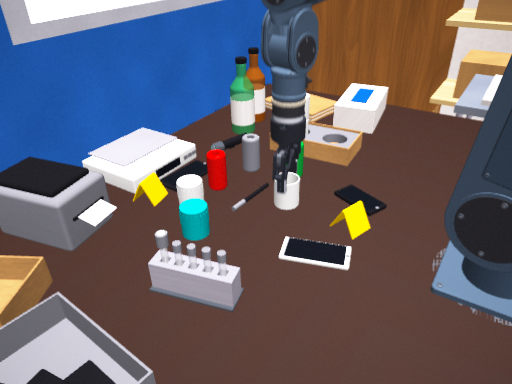

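The gripper is centred over the base in the side view, with the base at (287,190), and nothing has been touched. Next I'll grip it and lift.

apply_moves(series=[0.03, -0.04, -0.08, 0, 0, 0, 85, 0, 0, 0, 0, 0, 0, 55, 0, 0, 0, 0, 0, 0, 55, 0, 0, 0, 0, 0, 0, 55, 0, 0, 0, 0, 0, 0, 55], force=40)

```text
time_s: 2.7
ee_pos: [0.4602, -0.0233, 0.0615]
eef_rot: [-0.116, 0.993, -0.001, 0.003]
wrist_force: [-0.1, -0.0, 7.0]
gripper_width: 0.0578
gripper_force: 43.8
```

apply_moves(series=[0, 0, 0, 0, 0, 0, 50, 0, 0, 0, 0, 0, 0, 50, 0, 0, 0, 0, 0, 0, 50])

```text
time_s: 3.0
ee_pos: [0.4602, -0.0233, 0.0615]
eef_rot: [-0.116, 0.993, -0.001, 0.003]
wrist_force: [0.2, -0.8, 6.5]
gripper_width: 0.0579
gripper_force: 43.8
```

apply_moves(series=[0, 0, 0.2, 0, 0, 0, 50, 0, 0, 0.4, 0, 0, 0, 50, 0, 0, 0.4, 0, 0, 0, 50, 0, 0, 0.4, 0, 0, 0, 50, 0, 0, 0, 0, 0, 0, 50])

```text
time_s: 3.5
ee_pos: [0.4613, -0.0236, 0.2059]
eef_rot: [-0.116, 0.993, -0.002, 0.006]
wrist_force: [0.6, -0.8, -0.1]
gripper_width: 0.0577
gripper_force: 43.2
```

apply_moves(series=[0.015, -0.4, 0, 0, 0, 0, 50, 0.015, -0.4, 0, 0, 0, 0, 50, 0.015, -0.4, 0, 0, 0, 0, 50, 0.015, -0.4, 0, 0, 0, 0, 50, 0.015, -0.4, 0, 0, 0, 0, 50])

```text
time_s: 4.0
ee_pos: [0.4647, -0.2243, 0.1979]
eef_rot: [-0.116, 0.993, 0.0, -0.0]
wrist_force: [0.7, 0.8, -0.8]
gripper_width: 0.0575
gripper_force: 43.2
```

apply_moves(series=[0.015, -0.4, 0, 0, 0, 0, 50, 0.015, -0.4, 0, 0, 0, 0, 50, 0, -0.29, 0, 0, 0, 0, 50, 0, 0, 0, 0, 0, 0, 50, 0, 0, 0, 0, 0, 0, 50])

```text
time_s: 4.5
ee_pos: [0.4675, -0.3321, 0.1974]
eef_rot: [-0.115, 0.993, 0.001, -0.0]
wrist_force: [-0.5, 0.3, -0.9]
gripper_width: 0.0579
gripper_force: 43.3
```

Run:
```python
from h import *
a=snap('side','s2.png'); b=snap('top','t2.png')
A=cv2.resize(b[120:260,360:460],None,fx=4,fy=4,interpolation=2);B=cv2.resize(a[60:200,230:380],None,fx=4,fy=4,interpolation=2); cv2.imwrite('pics/z4.png',cv2.resize(np.hstack([A,B]),None,fx=.8,fy=.8))
```

```text
(no output)
```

View pics/z4.png

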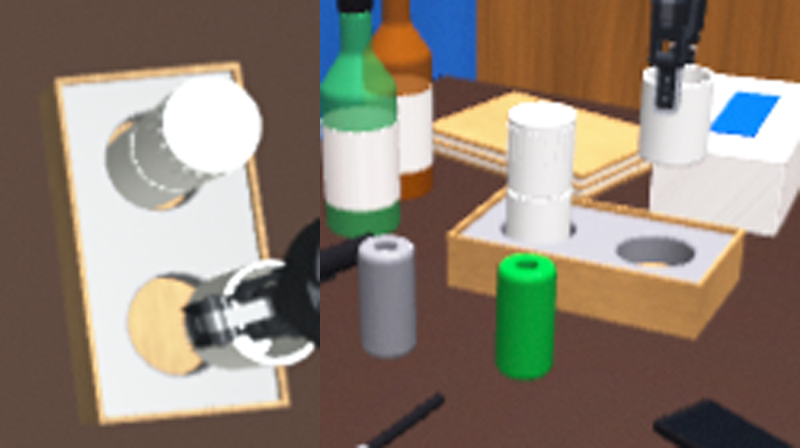

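The base is gripped upright above the carton. Its rim centre is at about (341.6,85) px in the side view, and the well centre at about (335,139).

Run:
```python
from h import *
z=status.state()['ee_pos'][2]+.0085
f=lambda u,v:((u-320)/3.2+230-.4,v/3.2+60-.4)
print('rim side',onz('side',*f(676,79),z),'top',onz('top',445,217,z))
# well from side: outer edge ellipse
print('well side',onz('side',*f(655,251),.045), 'can side',onz('side',*f(542,115),.155))
print('holder side',onz('side',*f(387,244),.096))
print(proj('side',[.471,-.3325,.045])-np.array(f(655,251)))
im=cv2.imread('pics/side0.png')
A=cv2.resize(im[165:310,140:250],None,fx=5,fy=5,interpolation=2);cv2.imwrite('pics/z5.png',A)
```

```text
rim side [ 0.46577692 -0.32793591  0.20648422] top [ 0.46456824 -0.3319604   0.20648422]
well side [ 0.47425155 -0.33541378  0.045     ] can side [ 0.58897872 -0.32676861  0.155     ]
holder side [ 0.62876922 -0.13202872  0.096     ]
[[0.63157594 0.6050671 ]]
```

View pics/z5.png

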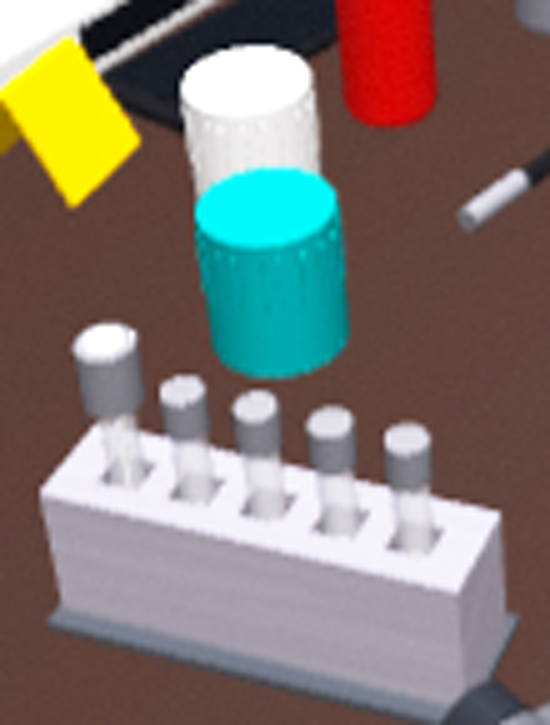

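The side crop shows the swab cap's top centre at (106,342) in the crop, turquoise look-alike in front of the lid. Top and side agree on the well to within about 3 mm, so I'll lower the base there.

apply_moves(series=[0.055, -0.02, 0, 0, 0, 0, 50, 0, 0, -0.4, 0, 0, 0, 50, 0, 0, -0.3, 0, 0, 0, 50, 0, 0, -0.2, 0, 0, 0, 50, 0, 0, -0.1, 0, 0, 0, 50])

```text
time_s: 5.1
ee_pos: [0.4728, -0.3318, 0.0957]
eef_rot: [-0.117, 0.993, 0.002, -0.001]
wrist_force: [-0.9, 0.2, -1.0]
gripper_width: 0.0578
gripper_force: 43.3
```

apply_moves(series=[0, 0, -0.1, 0, 0, 0, 50, 0, 0, -0.04, 0, 0, 0, 50, 0, 0, 0, 0, 0, 0, 50])

```text
time_s: 5.4
ee_pos: [0.4738, -0.3339, 0.0846]
eef_rot: [-0.116, 0.993, -0.0, 0.0]
wrist_force: [0.4, -0.1, -0.3]
gripper_width: 0.0578
gripper_force: 43.3
```

apply_moves(series=[0, 0, -0.04, 0, 0, 0, 50, 0, 0, -0.03, 0, 0, 0, 50, 0, 0, 0, 0, 0, 0, 50])

```text
time_s: 5.7
ee_pos: [0.4735, -0.3339, 0.0773]
eef_rot: [-0.116, 0.993, -0.0, 0.0]
wrist_force: [0.3, 0.6, -0.2]
gripper_width: 0.0576
gripper_force: 43.3
```

apply_moves(series=[0, 0, -0.02, 0, 0, 0, 50, 0, 0, 0, 0, 0, 0, 50])

```text
time_s: 5.9
ee_pos: [0.4737, -0.3341, 0.0766]
eef_rot: [-0.116, 0.993, -0.0, 0.0]
wrist_force: [-1.9, 0.7, 3.8]
gripper_width: 0.0574
gripper_force: 43.7
```

Contact on the floor. Releasing and going up.

apply_moves(series=[0, 0, 0, 0, 0, 0, 75, 0, 0, 0, 0, 0, 0, 75, 0, 0, 0, 0, 0, 0, 75, 0, 0, 0.2, 0, 0, 0, 75, 0, 0, 0.4, 0, 0, 0, 75])

```text
time_s: 6.4
ee_pos: [0.471, -0.3317, 0.131]
eef_rot: [-0.116, 0.993, 0.004, -0.003]
wrist_force: [0.4, -0.7, 0.1]
gripper_width: 0.075
gripper_force: 0.0
```

apply_moves(series=[0, 0, 0.45, 0, 0, 0, 75, 0, 0, 0.45, 0, 0, 0, 75, 0.1, 0.4, 0.2, 0, 0, 0, 75, 0.1, 0.4, 0, 0, 0, 0, 75, 0.1, 0.4, 0, 0, 0, 0, 75])

```text
time_s: 6.9
ee_pos: [0.5044, -0.2134, 0.2468]
eef_rot: [-0.115, 0.993, -0.001, 0.001]
wrist_force: [1.1, -0.6, 0.3]
gripper_width: 0.0748
gripper_force: 0.0
```

Run:
```python
from h import *
a=snap('side','s3.png'); b=snap('top','t3.png')
A=cv2.resize(b[120:260,350:460],None,fx=4,fy=4,interpolation=2);B=cv2.resize(a[60:200,290:380],None,fx=4,fy=4,interpolation=2); cv2.imwrite('pics/z6.png',np.hstack([A,B]))
```

```text
(no output)
```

View pics/z6.png

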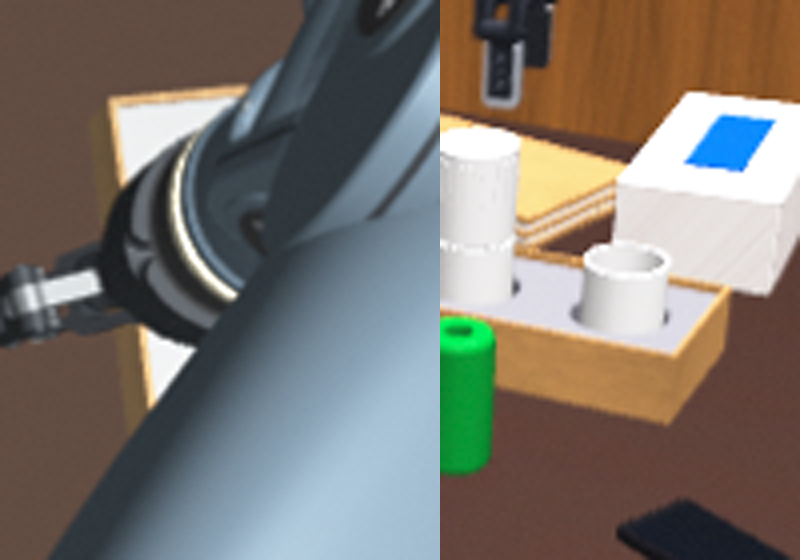

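The base stands upright in the well, with its rim at about (331,124) px in the side view. Now the holder.

apply_moves(series=[0.3, 0.22, 0, 0, 0, 0, 80, 0.3, 0.22, 0, 0, 0, 0, 80, 0.3, 0.22, 0, 0, 0, 0, 80, 0.27, 0.22, 0, 0, 0, 0, 80, 0, 0, 0, 0, 0, 0, 80])

```text
time_s: 7.5
ee_pos: [0.6229, -0.1235, 0.2432]
eef_rot: [-0.118, 0.993, 0.001, -0.0]
wrist_force: [0.5, -0.5, -0.1]
gripper_width: 0.0797
gripper_force: 0.0
```

```bash
cat >> h.py <<'E'
def blob(im,m,z,x0,y0,x1,y1,n='top'):
    s=cv2.resize(m[y0:y1,x0:x1].astype(np.uint8)*255,None,fx=8,fy=8); s=(s>127).astype(np.uint8)
    c=max(cv2.findContours(s,0,1)[0],key=cv2.contourArea); e=cv2.fitEllipse(cv2.convexHull(c)); U=(np.array(e[0])+.5)/8-.5+[x0,y0]
    return U.round(1),onz(n,*U,z).round(4),np.round(np.array(e[1])/16,1)
E
python3 - <<'E'
from h import *
b=snap('top','t4.png'); a=snap('side','s4.png'); print(status.state()['ee_pos'])
print(b[205:240:2,395:440:2].min(2))
E
```

```text
[ 0.62055792 -0.12592908  0.24419818]
[[130 124 120 112 100 228 229 203 183 136 153 151 189 224 237 233 229 225
  226 226 225 225 226]
 [127 124 118 108 113 224 165 141 140 124 132 225 255 251 227 254 255 250
  229 225 225 224 225]
 [125 123 117 105 125 155 143 138 124 185 255 164 157 153 153 151 148 219
  255 236 225 225 225]
 [125 123 116 100 131 140 119 114 169 255 255 244 167 150 150 149 149 145
  154 255 235 225 225]
 [125 121 112 101 133 118 117 115 252 255 255 255 255 222 144 144 142 141
  140 166 255 225 225]
 [124 118 109 101 116 116 116 152 255 255 255 255 255 255 204 137 138 135
  136 131 243 239 224]
 [123 117 108  95 117 116 115 193 255 255 255 255 255 255 255 144 131 131
  129 129 175 251 224]
 [122 115 102 103 118 118 116 228 255 255 255 255 255 255 255 201 124 125
  125 122 150 255 224]
 [120 111  98 118 121 121 120 194 255 255 255 255 255 255 255 216 118 120
  119 120 137 255 225]
 [119 108 105 124 124 125 124 157 255 255 255 255 255 255 255 235 116 116
  117 116 164 254 224]
 [118 104 128 141 128 129 130 130 255 255 255 255 255 255 255 204 114 116
  116 112 224 240 225]
 [114 100 188 154 134 134 136 133 195 255 255 255 255 255 255 153 114 116
  113 135 255 225 225]
 [112  99 230 227 143 140 141 142 138 224 255 255 255 255 245 113 115 112
  138 255 239 225 225]
 [108 113 233 232 203 149 145 146 147 142 221 255 255 254 130 129 131 237
  255 240 225 225 225]
 [104 147 234 231 232 197 151 150 152 153 151 163 239 255 253 255 255 248
  228 226 226 225 225]
 [100 202 232 231 231 232 219 166 151 149 150 146 126  98 149 208 227 226
  226 226 226 226 226]
 [ 98 235 232 232 231 231 231 230 216 193 181 174 184 208 226 228 227 227
  227 226 226 226 225]
 [ 86 222 232 232 232 232 231 230 230 230 230 230 230 229 228 228 227 227
  227 227 226 225 225]]
```

Run:
```python
from h import *
b=cv2.imread('pics/t4.png'); print(blob(b,b.min(2)>240,.085,400,200,445,245))
```

```text
(array([423.6, 219.7]), array([ 0.47  , -0.3353,  0.085 ]), array([14.2, 14.9]))
```

apply_moves(series=[0.015, 0.01, -0.4, 0, 0, 0, 80, 0, 0, -0.4, 0, 0, 0, 80, 0, 0, -0.4, 0, 0, 0, 80, 0, 0, -0.3, 0, 0, 0, 80, 0, 0, 0, 0, 0, 0, 80])

```text
time_s: 8.1
ee_pos: [0.6167, -0.125, 0.089]
eef_rot: [-0.115, 0.993, 0.002, -0.006]
wrist_force: [-0.2, -0.2, -0.2]
gripper_width: 0.0801
gripper_force: 0.0
```

apply_moves(series=[0, 0, 0, 0, 0, 0, 80])

```text
time_s: 8.2
ee_pos: [0.621, -0.1258, 0.0955]
eef_rot: [-0.115, 0.993, 0.0, -0.001]
wrist_force: [0.4, -0.2, 0.3]
gripper_width: 0.0799
gripper_force: 0.0
```

Run:
```python
from h import *
for i in range(3):
    b=snap('side','s5.png'); print(status.state()['ee_pos'])
cv2.imwrite('pics/z7.png',cv2.resize(b[110:190,215:295],None,fx=6,fy=6,interpolation=2))
```

```text
[ 0.62249054 -0.12600465  0.09743872]
[ 0.62340634 -0.12610036  0.09851616]
[ 0.6237951  -0.12598786  0.0988898 ]
```

View pics/z7.png

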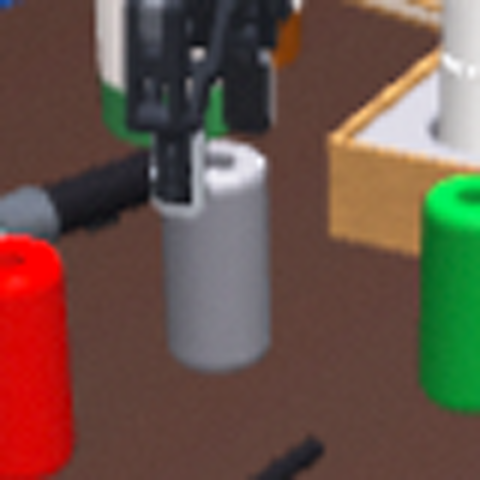

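The near fingertip sits just outside the holder top, which fits the tool being centred. I'll go down 10 mm and close.

apply_moves(series=[0, 0.01, -0.1, 0, 0, 0, 80, 0, 0, 0, 0, 0, 0, 40, 0, 0, 0, 0, 0, 0, 40, 0, 0, 0, 0, 0, 0, 40, 0, 0, 0, 0, 0, 0, 40], force=30)

```text
time_s: 8.85
ee_pos: [0.6222, -0.1239, 0.0855]
eef_rot: [-0.116, 0.993, -0.0, 0.0]
wrist_force: [0.8, 0.5, 1.3]
gripper_width: 0.0465
gripper_force: 31.1
```

apply_moves(series=[0, 0, 0, 0, 0, 0, 40, 0, 0, 0, 0, 0, 0, 40, 0, 0, 0, 0, 0, 0, 40])

```text
time_s: 9.15
ee_pos: [0.6222, -0.1239, 0.0855]
eef_rot: [-0.116, 0.993, -0.0, 0.0]
wrist_force: [-0.7, 0.3, 0.5]
gripper_width: 0.0462
gripper_force: 31.0
```

apply_moves(series=[0, 0, 0.3, 0, 0, 0, 40, 0, 0, 0.4, 0, 0, 0, 40, 0, 0, 0.4, 0, 0, 0, 40, 0, 0, 0.4, 0, 0, 0, 40, 0, 0, 0.25, 0, 0, 0, 40])

```text
time_s: 9.65
ee_pos: [0.6226, -0.124, 0.2641]
eef_rot: [-0.116, 0.993, -0.001, 0.002]
wrist_force: [0.7, 0.3, 0.6]
gripper_width: 0.0461
gripper_force: 31.0
```

apply_moves(series=[-0.25, -0.35, 0, 0, 0, 0, 40, -0.25, -0.35, 0, 0, 0, 0, 40, -0.25, -0.35, 0, 0, 0, 0, 40, -0.25, -0.35, 0, 0, 0, 0, 40, -0.25, -0.35, 0, 0, 0, 0, 40])

```text
time_s: 10.15
ee_pos: [0.4958, -0.2999, 0.2601]
eef_rot: [-0.116, 0.993, 0.0, -0.0]
wrist_force: [0.5, 0.6, 0.1]
gripper_width: 0.046
gripper_force: 31.0
```

apply_moves(series=[-0.27, -0.35, 0, 0, 0, 0, 40, 0, 0, 0, 0, 0, 0, 40, 0, 0, 0, 0, 0, 0, 40, 0, 0, 0, 0, 0, 0, 40, 0, 0, 0, 0, 0, 0, 40])

```text
time_s: 10.65
ee_pos: [0.4708, -0.3327, 0.2602]
eef_rot: [-0.117, 0.993, 0.0, 0.0]
wrist_force: [0.6, 0.2, -0.9]
gripper_width: 0.0461
gripper_force: 31.0
```

Run:
```python
from h import *
a=snap('side','s6.png'); b=snap('top','t6.png'); print(status.state()['ee_pos'])
A=cv2.resize(b[150:270,380:480],None,fx=4,fy=4,interpolation=2);B=cv2.resize(a[30:150,290:380],None,fx=4,fy=4,interpolation=2); cv2.imwrite('pics/z8.png',np.hstack([A,B]))
```

```text
[ 0.47080329 -0.33277026  0.26027815]
```

View pics/z8.png

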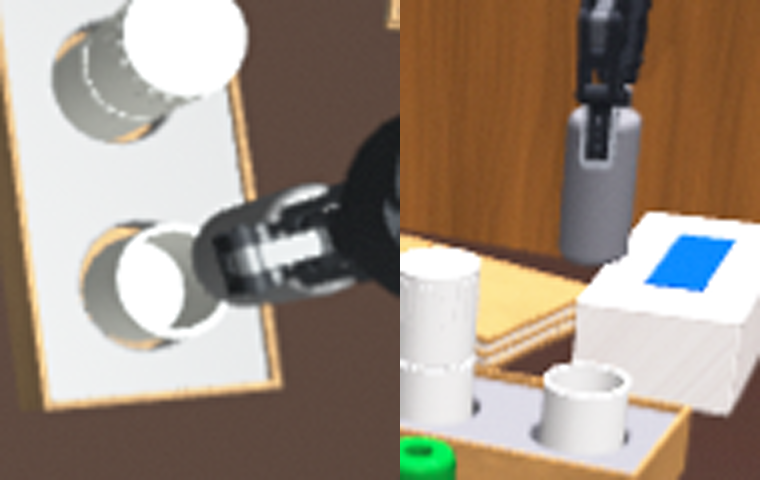

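The holder hangs straight over the base: holder foot at (599,250) in the crop, base mouth at (588,375). I'll nudge it across and lower it, watching the force.

apply_moves(series=[-0.013, -0.023, -0.4, 0, 0, 0, 40, 0, 0, -0.3, 0, 0, 0, 40, 0, 0, -0.05, 0, 0, 0, 40, 0, 0, 0, 0, 0, 0, 40, 0, 0, 0, 0, 0, 0, 40])

```text
time_s: 11.25
ee_pos: [0.4696, -0.3364, 0.1872]
eef_rot: [-0.116, 0.993, -0.001, 0.001]
wrist_force: [0.1, -0.5, 0.6]
gripper_width: 0.0465
gripper_force: 31.0
```

apply_moves(series=[0, 0, -0.08, 0, 0, 0, 40, 0, 0, -0.08, 0, 0, 0, 40, 0, 0, -0.08, 0, 0, 0, 40, 0, 0, 0, 0, 0, 0, 40])

```text
time_s: 11.65
ee_pos: [0.4679, -0.3356, 0.1595]
eef_rot: [-0.116, 0.993, 0.001, -0.001]
wrist_force: [-0.1, -0.1, -0.8]
gripper_width: 0.0462
gripper_force: 31.1
```

apply_moves(series=[0.01, 0, -0.12, 0, 0, 0, 40, 0, 0, -0.12, 0, 0, 0, 40, 0, 0, -0.12, 0, 0, 0, 40, 0, 0, -0.08, 0, 0, 0, 40, 0, 0, 0, 0, 0, 0, 40])

```text
time_s: 12.15
ee_pos: [0.4686, -0.3351, 0.1148]
eef_rot: [-0.116, 0.993, 0.002, -0.001]
wrist_force: [-0.1, 1.0, -0.2]
gripper_width: 0.046
gripper_force: 31.1
```

apply_moves(series=[0, 0, -0.05, 0, 0, 0, 40, 0, 0, 0, 0, 0, 0, 40, 0, 0, 0, 0, 0, 0, 40])

```text
time_s: 12.45
ee_pos: [0.4699, -0.3363, 0.1127]
eef_rot: [-0.116, 0.993, -0.0, 0.0]
wrist_force: [0.5, 0.4, -0.7]
gripper_width: 0.046
gripper_force: 31.1
```

Going in without force. About 8 mm remains.

apply_moves(series=[0, 0, -0.04, 0, 0, 0, 40, 0, 0, -0.02, 0, 0, 0, 40, 0, 0, 0, 0, 0, 0, 40])

```text
time_s: 12.75
ee_pos: [0.4695, -0.336, 0.1059]
eef_rot: [-0.116, 0.993, 0.0, -0.0]
wrist_force: [-0.0, -0.3, -0.3]
gripper_width: 0.046
gripper_force: 31.1
```

apply_moves(series=[0, 0, 0, 0, 0, 0, 65, 0, 0, 0, 0, 0, 0, 65, 0, 0, 0, 0, 0, 0, 65, 0, 0, 0.1, 0, 0, 0, 65, 0, 0, 0.3, 0, 0, 0, 65])

```text
time_s: 13.25
ee_pos: [0.4678, -0.3345, 0.1435]
eef_rot: [-0.116, 0.993, 0.003, -0.002]
wrist_force: [0.3, -0.3, 0.3]
gripper_width: 0.0651
gripper_force: 0.0
```

apply_moves(series=[0, 0, 0.4, 0, 0, 0, 65, 0, 0, 0.4, 0, 0, 0, 65, 0.01, 0.4, 0.1, 0, 0, 0, 65, 0.01, 0.4, 0, 0, 0, 0, 65, 0.03, 0.4, 0, 0, 0, 0, 65])

```text
time_s: 13.75
ee_pos: [0.4751, -0.2156, 0.2386]
eef_rot: [-0.115, 0.993, -0.001, 0.001]
wrist_force: [0.7, 0.5, 0.3]
gripper_width: 0.0651
gripper_force: 0.0
```

apply_moves(series=[0.03, 0.45, 0, 0, 0, 0, 60, 0.03, 0.45, 0, 0, 0, 0, 60, 0.03, 0.45, 0, 0, 0, 0, 60, 0.03, 0.45, 0, 0, 0, 0, 60, 0.03, 0.45, 0, 0, 0, 0, 60])

```text
time_s: 14.25
ee_pos: [0.4898, 0.0106, 0.2376]
eef_rot: [-0.116, 0.993, -0.0, 0.001]
wrist_force: [0.3, -0.1, -0.1]
gripper_width: 0.0603
gripper_force: 0.0
```

apply_moves(series=[0.04, 0.45, 0, 0, 0, 0, 60, 0.04, 0.45, 0, 0, 0, 0, 60, 0.04, 0.45, 0, 0, 0, 0, 60, 0.04, 0.45, 0, 0, 0, 0, 60, 0.03, 0.45, 0, 0, 0, 0, 60])

```text
time_s: 14.75
ee_pos: [0.5088, 0.2358, 0.2375]
eef_rot: [-0.116, 0.993, 0.0, 0.001]
wrist_force: [0.2, -0.8, 0.2]
gripper_width: 0.0597
gripper_force: 0.0
```

Run:
```python
from h import *
b=snap('top','t7.png'); a=snap('side','s7.png'); print(status.state()['ee_pos'],status.state()['eef_rot'])
print(blob(b,b.min(2)>242,.085,400,200,445,245))
A=cv2.resize(b[190:250,395:455],None,fx=6,fy=6,interpolation=2); cv2.imwrite('pics/z9.png',np.hstack([A,cv2.resize(a[90:150,290:360],None,fx=6,fy=6,interpolation=2)]))
# swab cap from original top picture
i=cv2.imread('pics/top0.png'); print(i[197:214,102:120].min(2))
```

```text
[0.50830844 0.23892533 0.23669733] [-1.19300794e-01  9.92857210e-01  1.28583802e-03  4.76737071e-04]
(array([423.7, 219.7]), array([ 0.47  , -0.3355,  0.085 ]), array([14.4, 15. ]))
[[ 62  62  61  63  64  60  58  58  56  58  71  76  98 110 156 177 228 229]
 [ 62  61  61  60  57  58  70  74  93 105 158 175 231 231 230 229 231 230]
 [ 60  60  60  57  71  99 151 165 221 227 233 234 235 231 229 229 229 228]
 [ 61  58  64  98 155 227 230 224 200 203 227 234 234 231 228 228 229 228]
 [ 60  62 125 220 240 255 250 231 228 212 119 135 200 229 230 229 229 228]
 [ 59 102 212 253 255 255 255 255 255 232 161  82  96 150 227 232 230 230]
 [ 76 169 234 255 255 255 255 255 255 240 224  93  68  96 174 229 230 228]
 [ 76 181 247 255 255 255 255 255 255 244 231  99  69  74 102 161 172 150]
 [ 75 182 254 255 255 255 255 255 255 250 230  97  72  73  80 110 127 120]
 [ 66 145 234 255 255 255 255 255 255 238 214  95  74  76  80 107 127 126]
 [ 66 130 219 255 255 255 255 251 229 222 148  85  79  78  87 121 128 127]
 [ 59  75 146 221 238 249 249 233 228 185 100  80  80  83 107 139 137 135]
 [ 59  58  70 123 211 223 224 204 185 109  82  82  81  89 121 135 134 133]
 [ 62  60  58  62  84  85  92 112 120 111 110 111 117 103 125 133 137 140]
 [ 62  60  62  60  58  54  68 145 199 201 200 203 213 147 117 134 163 182]
 [ 63  62  61  62  62  59  63 124 231 231 228 228 225 204 190 220 228 229]
 [ 60  63  61  60  62  61  55  97 228 231 227 227 228 231 233 232 229 229]]
```

View pics/z9.png

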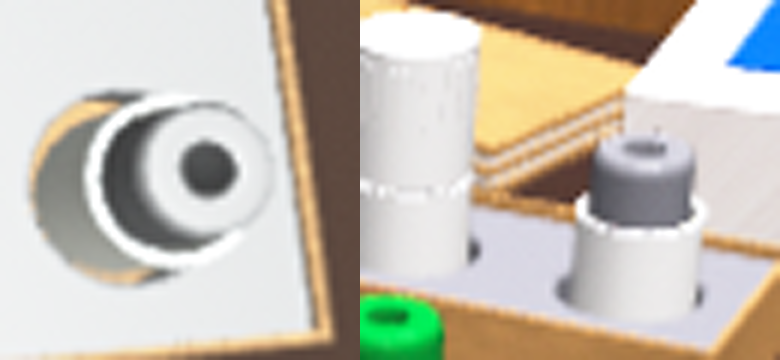

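The holder is seated: its top ring is concentric with the base in both views, with the hole at about (429.4,217.6) px. Next I'll compute the swab cap position.

Run:
```python
from h import *
c=onz('top',107.6,205.0,.118); print('cap top',c)
print('cap side',onz('side',140+106/5-.4,165+342/5-.4,.118), proj('side',c)-np.array([140+106/5-.4,165+342/5-.4]))
for n,u,v in(('v2',407,440),('v1',183,392)): print(n,onz('side',140+u/5-.4,165+v/5-.4,.104))
print('hole',onz('top',429.4,217.6,.115))
```

```text
cap top [0.5093329 0.3273184 0.118    ]
cap side [0.51202806 0.32455362 0.118     ] [[0.01717065 1.33967523]]
v2 [0.40244559 0.29884977 0.104     ]
v1 [0.48381145 0.31897687 0.104     ]
hole [ 0.47163519 -0.33689438  0.115     ]
```

apply_moves(series=[0.01, 0.43, 0, 0, 0, 0, 55, 0.01, 0.43, 0, 0, 0, 0, 55, 0, 0, -0.3, 0, 0, 0, 55, 0, 0, -0.3, 0, 0, 0, 55, 0, 0, 0, 0, 0, 0, 55])

```text
time_s: 15.35
ee_pos: [0.5079, 0.3182, 0.1713]
eef_rot: [-0.116, 0.993, -0.002, -0.005]
wrist_force: [-0.1, -0.0, 0.1]
gripper_width: 0.0548
gripper_force: 0.0
```

apply_moves(series=[0, 0, 0, 0, 0, 0, 55, 0, 0, 0, 0, 0, 0, 55, 0, 0, 0, 0, 0, 0, 55])

```text
time_s: 15.65
ee_pos: [0.5121, 0.3199, 0.1792]
eef_rot: [-0.116, 0.993, 0.001, 0.002]
wrist_force: [0.8, -0.3, 0.3]
gripper_width: 0.0552
gripper_force: 0.0
```

apply_moves(series=[-0.01, 0.05, -0.2, 0, 0, 0, 55, 0, 0, -0.2, 0, 0, 0, 55, 0, 0, -0.15, 0, 0, 0, 55, 0, 0, -0.1, 0, 0, 0, 55, 0, 0, 0, 0, 0, 0, 55])

```text
time_s: 16.15
ee_pos: [0.5089, 0.3243, 0.1099]
eef_rot: [-0.116, 0.993, -0.0, -0.001]
wrist_force: [-0.4, -0.7, -0.2]
gripper_width: 0.0549
gripper_force: 0.0
```

apply_moves(series=[0, 0, 0, 0, 0, 0, 50, 0, 0, 0, 0, 0, 0, 50, 0, 0, 0, 0, 0, 0, 50])

```text
time_s: 16.45
ee_pos: [0.5104, 0.3251, 0.1126]
eef_rot: [-0.116, 0.993, 0.0, 0.001]
wrist_force: [-0.8, -0.4, 0.7]
gripper_width: 0.0494
gripper_force: 0.0
```

Run:
```python
from h import *
a=snap('side','s8.png'); print(status.state()['ee_pos'])
cv2.imwrite('pics/z10.png',cv2.resize(a[180:310,130:260],None,fx=4,fy=4,interpolation=2))
```

```text
[0.51030347 0.32512935 0.11240446]
```

View pics/z10.png

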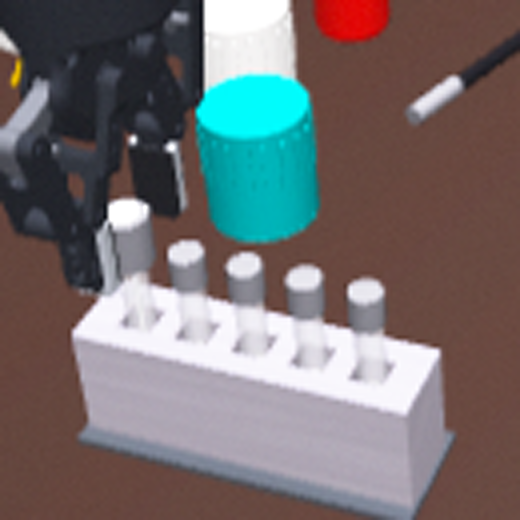

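The open fingers straddle the swab cap at (128,225) in the crop, on the rack's long sides and clear of the vials. Closing.

apply_moves(series=[0, 0, -0.02, 0, 0, 0, 30, 0, 0, 0, 0, 0, 0, 15, 0, 0, 0, 0, 0, 0, 15, 0, 0, 0, 0, 0, 0, 15, 0, 0, 0, 0, 0, 0, 15], force=25)

```text
time_s: 17.0
ee_pos: [0.5097, 0.3249, 0.1093]
eef_rot: [-0.116, 0.993, 0.0, -0.0]
wrist_force: [0.1, 0.1, 0.4]
gripper_width: 0.0211
gripper_force: 24.9
```

apply_moves(series=[0, 0, 0, 0, 0, 0, 15, 0, 0, 0, 0, 0, 0, 15, 0, 0, 0, 0, 0, 0, 15])

```text
time_s: 17.3
ee_pos: [0.5097, 0.3249, 0.1093]
eef_rot: [-0.116, 0.993, 0.0, 0.0]
wrist_force: [-0.4, 0.3, -0.1]
gripper_width: 0.021
gripper_force: 24.9
```

apply_moves(series=[0, 0, 0.15, 0, 0, 0, 15, 0, 0, 0.3, 0, 0, 0, 15, 0, 0, 0.4, 0, 0, 0, 15, 0, 0, 0.4, 0, 0, 0, 15, 0, 0, 0.4, 0, 0, 0, 15])

```text
time_s: 17.8
ee_pos: [0.5095, 0.3245, 0.2771]
eef_rot: [-0.116, 0.993, -0.0, 0.001]
wrist_force: [0.6, 0.2, 0.1]
gripper_width: 0.0212
gripper_force: 24.9
```

apply_moves(series=[-0.025, -0.42, 0, 0, 0, 0, 15, -0.025, -0.42, 0, 0, 0, 0, 15, -0.025, -0.42, 0, 0, 0, 0, 15, -0.025, -0.42, 0, 0, 0, 0, 15, -0.025, -0.42, 0, 0, 0, 0, 15])

```text
time_s: 18.3
ee_pos: [0.4969, 0.1132, 0.2757]
eef_rot: [-0.116, 0.993, -0.0, 0.001]
wrist_force: [1.0, -0.1, -0.7]
gripper_width: 0.0213
gripper_force: 24.9
```

apply_moves(series=[-0.025, -0.42, 0, 0, 0, 0, 15, -0.025, -0.42, 0, 0, 0, 0, 15, -0.025, -0.42, 0, 0, 0, 0, 15, -0.025, -0.42, 0, 0, 0, 0, 15, -0.025, -0.42, 0, 0, 0, 0, 15])

```text
time_s: 18.8
ee_pos: [0.4843, -0.097, 0.2758]
eef_rot: [-0.116, 0.993, -0.001, 0.001]
wrist_force: [0.6, -0.6, -0.3]
gripper_width: 0.0214
gripper_force: 24.9
```

apply_moves(series=[-0.025, -0.42, 0, 0, 0, 0, 15, -0.025, -0.42, 0, 0, 0, 0, 15, -0.025, -0.42, 0, 0, 0, 0, 15, -0.025, -0.42, 0, 0, 0, 0, 15, -0.02, -0.42, 0, 0, 0, 0, 15])

```text
time_s: 19.3
ee_pos: [0.4722, -0.307, 0.2758]
eef_rot: [-0.116, 0.993, -0.001, 0.0]
wrist_force: [1.2, -0.2, -0.5]
gripper_width: 0.0213
gripper_force: 24.9
```

apply_moves(series=[0, -0.3, 0, 0, 0, 0, 15, 0, 0, 0, 0, 0, 0, 15, 0, 0, 0, 0, 0, 0, 15, 0, 0, 0, 0, 0, 0, 15, 0, 0, 0, 0, 0, 0, 15])

```text
time_s: 19.8
ee_pos: [0.473, -0.3339, 0.2751]
eef_rot: [-0.117, 0.993, -0.0, 0.0]
wrist_force: [-0.5, 0.7, -0.1]
gripper_width: 0.0213
gripper_force: 24.9
```

Run:
```python
from h import *
a=snap('side','s9.png'); b=snap('top','t9.png'); print(status.state()['ee_pos'])
cv2.imwrite('pics/z11.png',np.hstack([cv2.resize(b[150:270,380:480],None,fx=4,fy=4,interpolation=2),cv2.resize(a[30:150,290:380],None,fx=4,fy=4,interpolation=2)]))
```

```text
[ 0.47300115 -0.33405476  0.27489317]
```

View pics/z11.png

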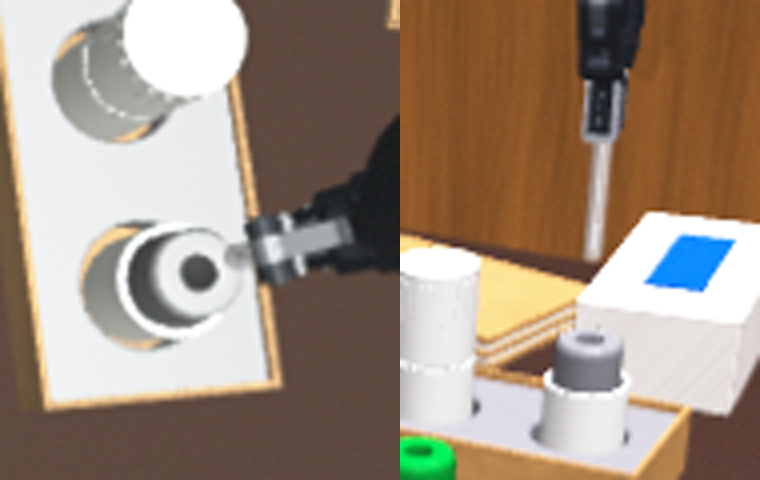

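The tube hangs above the holder. Its foot is at (236,250) in the top crop and (594,258) in the side crop; the hole is at (198,271) and (590,340). I'll work out the offset.

Run:
```python
from h import *
t=lambda u,v:('top',u/4+380-.4,v/4+150-.4); s=lambda u,v:('side',(u-400)/4+290-.4,v/4+30-.4)
z=status.state()['ee_pos'][2]-.1013
print('foot',onz(*t(236,250),z),onz(*s(594,258),z)); print('hole',onz(*t(198,271),.115),onz(*s(590,340),.115))
```

```text
foot [ 0.47692876 -0.33366318  0.17359317] [ 0.4766973  -0.34178607  0.17359317]
hole [ 0.47215826 -0.33631284  0.115     ] [ 0.47396731 -0.340641    0.115     ]
```

apply_moves(series=[-0.03, -0.02, -0.2, 0, 0, 0, 15, 0, 0, -0.2, 0, 0, 0, 15, 0, 0, -0.06, 0, 0, 0, 15, 0, 0, 0, 0, 0, 0, 15, 0, 0, 0, 0, 0, 0, 15])

```text
time_s: 20.4
ee_pos: [0.47, -0.337, 0.2292]
eef_rot: [-0.116, 0.993, -0.0, 0.0]
wrist_force: [0.2, -0.0, -0.1]
gripper_width: 0.0212
gripper_force: 24.9
```

apply_moves(series=[0, 0, 0, 0, 0, 0, 15, 0, 0, 0, 0, 0, 0, 15, 0, 0, 0, 0, 0, 0, 15])

```text
time_s: 20.7
ee_pos: [0.47, -0.3374, 0.2292]
eef_rot: [-0.116, 0.993, -0.001, 0.0]
wrist_force: [0.9, 0.1, -0.5]
gripper_width: 0.0213
gripper_force: 24.9
```

Run:
```python
from h import *
a=snap('side','s10.png'); b=snap('top','t10.png'); print(status.state()['ee_pos'])
cv2.imwrite('pics/z12.png',np.hstack([cv2.resize(b[190:250,400:460],None,fx=6,fy=6,interpolation=2),cv2.resize(a[70:130,300:370],None,fx=6,fy=6,interpolation=2)]))
```

```text
[ 0.46983442 -0.33732971  0.22872521]
```

View pics/z12.png

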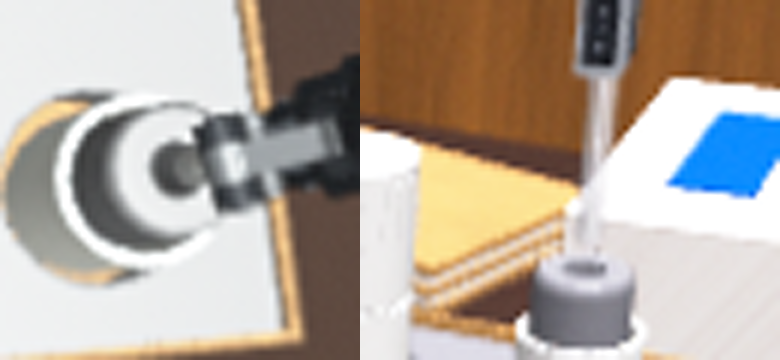

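The tube foot is just above the hole: foot at (185,163) and hole at (177,167) in the top crop; foot at (583,253) and hole at (587,266) in the side crop.

Run:
```python
from h import *
t=lambda u,v:('top',u/6+400-.4,v/6+190-.4); s=lambda u,v:('side',(u-360)/6+300-.4,v/6+70-.4)
z=.2287-.1013
print('foot',onz(*t(185,163),z),onz(*s(583,253),z)); print('hole',onz('top',429.2,217.5,.115),onz(*s(587,266),.115))
```

```text
foot [ 0.47224372 -0.3345262   0.1274    ] [ 0.47148155 -0.33013608  0.1274    ]
hole [ 0.47184765 -0.33649756  0.115     ] [ 0.47518987 -0.34576875  0.115     ]
```

apply_moves(series=[-0.01, -0.012, -0.05, 0, 0, 0, 15, 0, 0, -0.08, 0, 0, 0, 15, 0, 0, -0.1, 0, 0, 0, 15, 0, 0, 0, 0, 0, 0, 15, 0, 0, 0, 0, 0, 0, 15])

```text
time_s: 21.3
ee_pos: [0.4683, -0.3379, 0.2042]
eef_rot: [-0.116, 0.993, 0.001, -0.001]
wrist_force: [0.8, 0.3, -0.1]
gripper_width: 0.0212
gripper_force: 24.9
```

apply_moves(series=[0.01, 0.01, -0.15, 0, 0, 0, 15, 0, 0, -0.15, 0, 0, 0, 15, 0, 0, -0.15, 0, 0, 0, 15, 0, 0, -0.1, 0, 0, 0, 15, 0, 0, 0, 0, 0, 0, 15])

```text
time_s: 21.8
ee_pos: [0.4684, -0.3362, 0.1471]
eef_rot: [-0.116, 0.993, 0.002, -0.002]
wrist_force: [-0.2, -0.1, -0.3]
gripper_width: 0.021
gripper_force: 24.9
```

apply_moves(series=[0, 0, 0, 0, 0, 0, 15, 0, 0, 0, 0, 0, 0, 15, 0, 0, 0, 0, 0, 0, 15])

```text
time_s: 22.1
ee_pos: [0.4702, -0.3378, 0.1514]
eef_rot: [-0.116, 0.993, -0.001, 0.001]
wrist_force: [-0.6, 0.3, -0.9]
gripper_width: 0.0212
gripper_force: 24.9
```

apply_moves(series=[0, 0, -0.07, 0, 0, 0, 15, 0, 0, -0.06, 0, 0, 0, 15, 0, 0, 0, 0, 0, 0, 15, 0, 0, 0, 0, 0, 0, 15])

```text
time_s: 22.5
ee_pos: [0.4695, -0.3371, 0.1368]
eef_rot: [-0.116, 0.993, 0.0, -0.0]
wrist_force: [-0.5, 0.2, -0.6]
gripper_width: 0.0209
gripper_force: 24.8
```

apply_moves(series=[0, 0, 0, 0, 0, 0, 40, 0, 0, 0, 0, 0, 0, 40, 0, 0, 0, 0, 0, 0, 40, 0, 0, 0.1, 0, 0, 0, 40, 0, 0, 0.3, 0, 0, 0, 40])

```text
time_s: 23.0
ee_pos: [0.468, -0.3358, 0.1745]
eef_rot: [-0.116, 0.993, 0.003, -0.002]
wrist_force: [0.9, -1.0, 0.4]
gripper_width: 0.0399
gripper_force: 0.0
```

apply_moves(series=[0, 0, 0.4, 0, 0, 0, 60, 0, 0, 0.4, 0, 0, 0, 80, 0.16, 0.4, 0, 0, 0, 0, 80, 0.16, 0.4, 0, 0, 0, 0, 80, 0.16, 0.4, 0, 0, 0, 0, 80])

```text
time_s: 23.5
ee_pos: [0.5184, -0.2167, 0.2591]
eef_rot: [-0.115, 0.993, -0.001, 0.001]
wrist_force: [0.3, -0.3, -0.7]
gripper_width: 0.08
gripper_force: 0.0
```

apply_moves(series=[0.16, 0.4, 0, 0, 0, 0, 82, 0.16, 0.4, 0, 0, 0, 0, 82, 0.16, 0.4, 0, 0, 0, 0, 82, 0.16, 0.4, 0, 0, 0, 0, 82, 0.16, 0.4, 0, 0, 0, 0, 82])

```text
time_s: 24.0
ee_pos: [0.5983, -0.0157, 0.2585]
eef_rot: [-0.116, 0.993, -0.0, 0.001]
wrist_force: [0.3, 0.2, 0.2]
gripper_width: 0.082
gripper_force: 0.0
```

Run:
```python
from h import *
print('lid',onz('top',217.6,146.1,.07),onz('side',140+248/5-.4,165+80/5-.4,.07))
b=snap('top','t11.png'); a=snap('side','s11.png'); print(status.state()['ee_pos'])
m=b.min(2)
for n,x0,y0,x1,y1 in[('base',400,200,445,245)]: print(blob(b,m>242,.085,x0,y0,x1,y1))
print(m[208:230,420:446]); 
p=cv2.imread('pics/s7.png'); d=cv2.absdiff(a,p).max(2)>50; d=d[60:150,300:370]; ys,xs=np.nonzero(d); print('side new',xs.min()+300,xs.max()+300,ys.min()+60,ys.max()+60)
print(proj('side',[[.471,-.3365,.145],[.471,-.3365,.119],[.471,-.3365,.115]]))
# lid now
print([blob(b,m>t,.07,195,120,245,172) for t in(190,215)])
```

```text
lid [0.64250557 0.1014324  0.07      ] [0.64605766 0.10086628 0.07      ]
[ 0.59896477 -0.012274    0.25783246]
(array([423.5, 219.8]), array([ 0.4698, -0.3351,  0.085 ]), array([14.1, 14.8]))
[[184 151 128 123 150 172 185 198 207 208 201 195 194 190 224 226 231 230
  229 230 230 209 119 122 131  91]
 [ 86  89 120 159 199 226 232 233 230 230 232 229 226 212 192 190 225 231
  230 230 231 216 133 116 134  96]
 [ 95 134 180 216 232 233 231 231 231 231 231 231 230 228 224 209 205 225
  229 230 231 215 134 110 139 106]
 [128 180 225 233 233 231 231 231 231 232 232 228 226 228 227 225 213 203
  224 230 231 218 139 109 142 117]
 [163 216 233 233 231 230 232 232 228 226 221 208 210 221 223 225 224 208
  204 228 231 225 170 101 133 119]
 [197 232 234 232 232 232 229 215 159 140 143 190 232 240 243 242 234 223
  215 225 231 230 196  98 124 123]
 [225 235 233 231 232 225 163 105  73 108 221 235 249 255 255 255 251 237
  219 210 229 231 199 103 124 129]
 [229 236 233 232 230 170  94  62  73 166 235 251 255 255 255 255 255 254
  229 212 223 230 206 120 125 130]
 [232 236 233 232 222 131  69  60  
[... 1185 characters left out ...]
 205 224 230 232 231 229 228 226 220 207 207 214 229
  231 230 230 230 230 230 185 104]
 [ 85  85  92 113 134 153 172 190 205 205 201 198 201 222 238 230 229 231
  230 231 230 230 230 230 195 117]
 [ 84  85  85  84  94 106 118 136 145 145 146 161 222 254 255 242 231 231
  230 231 231 230 230 230 202 121]]
side new 334 341 104 115
[[338.38415842 105.02737043]
 [337.60472643 113.92325533]
 [337.48646853 115.27340198]]Traceback (most recent call last):
  File "<stdin>", line 10, in <module>
  File "h.py", line 16, in blob
    c=max(cv2.findContours(s,0,1)[0],key=cv2.contourArea); e=cv2.fitEllipse(cv2.convexHull(c)); U=(np.array(e[0])+.5)/8-.5+[x0,y0]
ValueError: max() iterable argument is empty
```

The side difference shows the swab cap at rows 104–115, exactly the seated prediction of 105–114. Next is the lid at (.6435,.1014).

apply_moves(series=[0.15, 0.38, 0, 0, 0, 0, 85, 0.15, 0.38, 0, 0, 0, 0, 85, 0.15, 0.38, 0, 0, 0, 0, 85, 0, 0, -0.35, 0, 0, 0, 85, 0, 0, -0.3, 0, 0, 0, 85])

```text
time_s: 24.6
ee_pos: [0.6441, 0.0976, 0.1931]
eef_rot: [-0.117, 0.993, -0.0, 0.002]
wrist_force: [0.5, -0.1, -0.6]
gripper_width: 0.085
gripper_force: 0.0
```

apply_moves(series=[0, 0, -0.2, 0, 0, 0, 85, 0, 0, -0.2, 0, 0, 0, 85, 0, 0, 0, 0, 0, 0, 85, 0, 0, 0, 0, 0, 0, 85, 0, 0, 0, 0, 0, 0, 85])

```text
time_s: 25.1
ee_pos: [0.6438, 0.0963, 0.1545]
eef_rot: [-0.116, 0.993, -0.0, 0.002]
wrist_force: [0.2, 0.6, 0.4]
gripper_width: 0.0851
gripper_force: 0.0
```

apply_moves(series=[0, 0.05, -0.2, 0, 0, 0, 85, 0, 0, -0.3, 0, 0, 0, 85, 0, 0, -0.2, 0, 0, 0, 85, 0, 0, -0.1, 0, 0, 0, 85, 0, 0, 0, 0, 0, 0, 85])

```text
time_s: 25.6
ee_pos: [0.6422, 0.1015, 0.0717]
eef_rot: [-0.116, 0.993, 0.0, -0.001]
wrist_force: [0.5, -0.9, -0.2]
gripper_width: 0.085
gripper_force: 0.0
```

apply_moves(series=[0, 0, 0, 0, 0, 0, 85, 0, 0, 0, 0, 0, 0, 85, 0, 0, 0, 0, 0, 0, 85])

```text
time_s: 25.9
ee_pos: [0.6439, 0.1017, 0.0743]
eef_rot: [-0.116, 0.993, -0.0, 0.002]
wrist_force: [0.5, -0.1, 1.2]
gripper_width: 0.0853
gripper_force: 0.0
```

apply_moves(series=[0, 0, -0.12, 0, 0, 0, 85, 0, 0, -0.06, 0, 0, 0, 85, 0, 0, 0, 0, 0, 0, 70, 0, 0, 0, 0, 0, 0, 50, 0, 0, 0, 0, 0, 0, 50], force=40)

```text
time_s: 26.4
ee_pos: [0.6429, 0.1017, 0.0545]
eef_rot: [-0.116, 0.993, -0.0, 0.0]
wrist_force: [0.4, 1.3, -0.8]
gripper_width: 0.0582
gripper_force: 42.8
```

apply_moves(series=[0, 0, 0, 0, 0, 0, 50, 0, 0, 0, 0, 0, 0, 50, 0, 0, 0, 0, 0, 0, 50, 0, 0, 0, 0, 0, 0, 50, 0, 0, 0, 0, 0, 0, 50])

```text
time_s: 26.9
ee_pos: [0.6427, 0.1016, 0.0543]
eef_rot: [-0.116, 0.993, -0.0, -0.0]
wrist_force: [0.1, 0.4, -1.4]
gripper_width: 0.0581
gripper_force: 42.8
```

apply_moves(series=[0, 0, 0.3, 0, 0, 0, 50, 0, 0, 0.45, 0, 0, 0, 50, 0, 0, 0.45, 0, 0, 0, 50, 0, 0, 0.45, 0, 0, 0, 50, 0, 0, 0.45, 0, 0, 0, 50])

```text
time_s: 27.4
ee_pos: [0.6424, 0.1016, 0.2663]
eef_rot: [-0.116, 0.993, -0.0, 0.0]
wrist_force: [0.9, 0.3, -1.5]
gripper_width: 0.0583
gripper_force: 43.2
```

apply_moves(series=[-0.16, -0.4, 0, 0, 0, 0, 50, -0.16, -0.4, 0, 0, 0, 0, 50, -0.16, -0.4, 0, 0, 0, 0, 50, -0.16, -0.4, 0, 0, 0, 0, 50, -0.16, -0.4, 0, 0, 0, 0, 50])

```text
time_s: 27.9
ee_pos: [0.5619, -0.0997, 0.2645]
eef_rot: [-0.116, 0.993, -0.0, 0.0]
wrist_force: [-0.0, -0.7, -0.7]
gripper_width: 0.0582
gripper_force: 43.2
```

apply_moves(series=[-0.16, -0.4, 0, 0, 0, 0, 50, -0.16, -0.4, 0, 0, 0, 0, 50, -0.16, -0.4, 0, 0, 0, 0, 50, -0.16, -0.4, 0, 0, 0, 0, 50, -0.16, -0.4, 0, 0, 0, 0, 50])

```text
time_s: 28.4
ee_pos: [0.4818, -0.2999, 0.2646]
eef_rot: [-0.116, 0.993, -0.0, 0.0]
wrist_force: [0.2, 0.5, -0.2]
gripper_width: 0.0582
gripper_force: 43.2
```

apply_moves(series=[-0.12, -0.38, 0, 0, 0, 0, 50, 0, 0, 0, 0, 0, 0, 50, 0, 0, 0, 0, 0, 0, 50, 0, 0, 0, 0, 0, 0, 50, 0, 0, 0, 0, 0, 0, 50])

```text
time_s: 28.9
ee_pos: [0.4713, -0.3352, 0.2645]
eef_rot: [-0.117, 0.993, 0.0, 0.0]
wrist_force: [-0.3, -0.2, 0.3]
gripper_width: 0.0579
gripper_force: 43.2
```

Run:
```python
from h import *
a=snap('side','s12.png'); b=snap('top','t12.png'); e=status.state()['ee_pos']; print(e)
m=a.min(2); zb=e[2]-.0543
P=proj('side',[[*e[:2],zb],[*e[:2],zb+.07],[.471,-.336,.085],[.471,-.336,.015]]); print(P)
# lid silhouette edges per row (white against wood), base silhouette
h=cv2.cvtColor(a,cv2.COLOR_BGR2HSV)
for v in range(int(P[0][1])-10,int(P[0][1])+12,3): 
    r=np.nonzero((h[v,300:380,1]<50)&(m[v,300:380]>110))[0]+300; print(v,r.min() if len(r) else 0,r.max() if len(r) else 0)
for v in range(int(P[2][1])+4,int(P[2][1])+20,3): 
    r=m[v,312:362]; print(v,r)
```

```text
[ 0.47130054 -0.33520316  0.2645782 ]
[[340.1288795   81.84713003]
 [342.45897982  55.20945012]
 [336.54167618 125.30691767]
 [334.59515145 147.58366477]]
71 329 350
74 329 350
77 328 350
80 328 349
83 334 356
86 349 379
89 347 379
92 300 379
129 [222 222 222 221 221 221 221 223 221 222 221 222 222 206 164 169 180 190
 198 204 228 237 240 245 246 238 238 247 246 250 249 237 234 231 221 143
 140 153 170 176 183 201 212 212 223 224 221 219 222 227]
132 [222 221 222 221 223 221 221 221 222 222 221 221 222 190 164 172 184 194
 200 208 216 221 226 230 232 235 236 237 238 238 237 236 233 230 214 214
 213 207 202 200 195 171 139 110 102  78  73  77 112 140]
135 [222 222 223 222 222 222 222 223 222 221 217 215 191 155 163 177 188 198
 203 209 217 225 228 231 233 235 236 237 237 237 236 235 232 227 216 221
 222 221 220 220 221 221 220 221 220 223 180 139  95  78]
138 [222 223 222 222 222 221 222 222 221 221 175 121 119 146 171 180 192 199
 207 213 220 226 230 232 234 235 237 237 237 237 236 234 230 222 144 186
 217 221 222 221 222 221 221 216 168 110  82  75  77  74]
141 [161 182 193 203 221 223 220 222 222 222 223 222 205 192 182 185 193 202
 210 216 222 227 230 233 234 236 237 238 238 237 236 233 229 207 198 217
 221 221 220 220 220 189 136  95  76  75  79  77  78  68]
144 [ 81  82  78  77  76  75  78  75  76  86  94 105 114 128 157 168 183 193
 202 221 223 222 223 224 224 225 225 221 220 220 222 221 221 221 221 221
 221 222 216 175 123  85  74  74  77  76  77  75  76  64]
```

apply_moves(series=[-0.01, -0.01, -0.3, 0, 0, 0, 50, 0, 0, -0.3, 0, 0, 0, 50, 0, 0, -0.18, 0, 0, 0, 50, 0, 0, 0, 0, 0, 0, 50, 0, 0, 0, 0, 0, 0, 50])

```text
time_s: 29.5
ee_pos: [0.4699, -0.3367, 0.1865]
eef_rot: [-0.116, 0.993, 0.0, -0.0]
wrist_force: [0.6, 0.3, -0.1]
gripper_width: 0.0582
gripper_force: 43.2
```

apply_moves(series=[0, 0, 0, 0, 0, 0, 50, 0, 0, 0, 0, 0, 0, 50, 0, 0, 0, 0, 0, 0, 50])

```text
time_s: 29.8
ee_pos: [0.4703, -0.3379, 0.1878]
eef_rot: [-0.116, 0.993, -0.001, 0.001]
wrist_force: [-0.8, -0.2, -0.7]
gripper_width: 0.0583
gripper_force: 43.2
```

Run:
```python
from h import *
a=snap('side','s13.png'); b=snap('top','t13.png'); e=status.state()['ee_pos']; print(e)
m=a.min(2); h=cv2.cvtColor(a,cv2.COLOR_BGR2HSV)
P=proj('side',[[*e[:2],e[2]-.0543],[.471,-.336,.085]]); print(P)
for v in range(94,128,3): print(v,m[v,318:362])
```

```text
[ 0.47003579 -0.33768429  0.18718673]
[[338.51376121 109.12665188]
 [336.54167618 125.30691767]]
94 [ 51  52  54  50  53  50  51  50  53 135 162 190 190 206 202 183 101  45
  37  55  39  34 142 145 230 232 232 235 229 231 226 222 255 255 255 255
 255 195  52   9  10  14  12   9]
97 [146 138 127 123 106 101  72  52  52 133 182 180 190 202 201 191 159 155
 147 145 140 144 165 209 234 231 236 235 223 229 222 248 255 255 254 154
  31  11  13  12  14  12  15  10]
100 [150 150 152 151 152 152 149 147 147 146 167 180 191 200 206 212 218 223
 228 230 233 234 232 236 236 234 236 235 232 229 220 255 250 118  15  17
  12  15  11  13  16  14  12  17]
103 [153 153 151 150 151 151 152 152 150 154 171 184 193 199 207 214 220 224
 229 230 234 234 235 237 237 236 235 233 231 227 236 255 255 255 255 255
 255 255 255 255 255 255 255 255]
106 [146 147 144 143 145 144 146 146 145 160 174 185 196 203 209 217 222 227
 230 232 232 235 236 237 237 236 235 233 229 225 248 255 255 255 255 255
 255 255 255 255 255 255 255 255]
109 [146 143 143 142 128 124  97  91 129 196 183 177 196 206 214 220 223 227
 230 233
[... 502 characters left out ...]
6  54  55  68  78  99 117 137 156 169 184
 202 210 214 216 196 187 177 165 147 145 215 226 223 226 225 226 226 224
 222 224 226 226 226 227 227 227]
121 [ 56  56  57  57  55  56  56  55  58  55  70  81  88  98  98 104 109 116
 121 124 125 126 129 131 128 127 122 179 220 226 224 226 223 224 224 225
 225 226 227 227 226 223 220 222]
124 [ 88  92  88  88  91 105  89 102 255 240 114  81  89  95 101 108 111 119
 120 125 126 129 130 130 126 122 117 203 254 246 228 223 226 224 226 225
 227 226 222 222 223 224 224 225]
127 [222 222 216 214 204 201 196 156 152 195 226 227 236 176 146 117 113 119
 123 124 128 129 129 129 125 213 252 253 249 227 223 224 227 228 226 222
 221 223 225 223 225 225 223 220]
```

The lid and holder axes agree within 0.3 px in the side view. Lowering the lid.

apply_moves(series=[0.005, 0.01, -0.08, 0, 0, 0, 50, 0, 0, -0.08, 0, 0, 0, 50, 0, 0, -0.05, 0, 0, 0, 50, 0, 0, 0, 0, 0, 0, 50])

```text
time_s: 30.3
ee_pos: [0.4694, -0.3356, 0.1633]
eef_rot: [-0.116, 0.993, 0.001, -0.001]
wrist_force: [0.3, -0.0, -0.2]
gripper_width: 0.0583
gripper_force: 43.2
```

apply_moves(series=[0, 0, -0.08, 0, 0, 0, 50, 0, 0, -0.06, 0, 0, 0, 50, 0, 0, -0.04, 0, 0, 0, 50, 0, 0, 0, 0, 0, 0, 50, 0, 0, 0, 0, 0, 0, 50])

```text
time_s: 30.8
ee_pos: [0.4702, -0.3363, 0.1472]
eef_rot: [-0.116, 0.993, 0.0, -0.0]
wrist_force: [0.2, 0.3, -0.2]
gripper_width: 0.0582
gripper_force: 43.2
```

apply_moves(series=[0, 0, -0.04, 0, 0, 0, 50, 0, 0, -0.03, 0, 0, 0, 50, 0, 0, 0, 0, 0, 0, 50, 0, 0, 0, 0, 0, 0, 50])

```text
time_s: 31.2
ee_pos: [0.4701, -0.3363, 0.1401]
eef_rot: [-0.116, 0.993, 0.0, -0.0]
wrist_force: [-0.6, 1.3, -0.8]
gripper_width: 0.0582
gripper_force: 43.2
```

apply_moves(series=[0, 0, -0.015, 0, 0, 0, 50, 0, 0, 0, 0, 0, 0, 50, 0, 0, 0, 0, 0, 0, 50])

```text
time_s: 31.5
ee_pos: [0.4702, -0.3364, 0.1388]
eef_rot: [-0.116, 0.993, -0.0, -0.0]
wrist_force: [-0.9, -0.5, -1.0]
gripper_width: 0.0584
gripper_force: 43.2
```

apply_moves(series=[0, 0, -0.005, 0, 0, 0, 50, 0, 0, 0, 0, 0, 0, 62, 0, 0, 0, 0, 0, 0, 75, 0, 0, 0, 0, 0, 0, 75, 0, 0, 0, 0, 0, 0, 75])

```text
time_s: 32.0
ee_pos: [0.4702, -0.3364, 0.1384]
eef_rot: [-0.116, 0.993, -0.0, 0.0]
wrist_force: [-0.0, -0.0, 0.2]
gripper_width: 0.0752
gripper_force: 0.0
```

apply_moves(series=[0, 0, 0.2, 0, 0, 0, 75, 0, 0, 0.4, 0, 0, 0, 75, 0, 0, 0.4, 0, 0, 0, 75, 0, 0.4, 0.2, 0, 0, 0, 75, 0, 0.4, 0, 0, 0, 0, 75])

```text
time_s: 32.5
ee_pos: [0.4717, -0.2575, 0.263]
eef_rot: [-0.115, 0.993, -0.003, 0.003]
wrist_force: [0.6, -0.0, 0.0]
gripper_width: 0.0751
gripper_force: 0.0
```

apply_moves(series=[0, 0.4, 0, 0, 0, 0, 75, 0, 0.4, 0, 0, 0, 0, 75, 0, 0.4, 0, 0, 0, 0, 75, 0, 0.4, 0, 0, 0, 0, 75, 0, 0, 0, 0, 0, 0, 75])

```text
time_s: 33.0
ee_pos: [0.47, -0.0923, 0.259]
eef_rot: [-0.119, 0.993, 0.001, 0.001]
wrist_force: [-0.7, -0.5, 0.0]
gripper_width: 0.0754
gripper_force: 0.0
```

Run:
```python
from h import *
a=snap('side','s14.png'); b=snap('top','t14.png'); print(status.state()['ee_pos'])
print('lid top',blob(b,b.min(2)>242,.155,405,190,465,245))
print(proj('side',[[.470,-.336,z] for z in(.155,.085,.05)]))
m=a.min(2)
for v in range(99,142,3): print(v,m[v,314:358])
i=cv2.imread('pics/top0.png'); print('rack diff',(cv2.absdiff(i,b).max(2)>40)[190:275,95:150].sum())
```

```text
[ 0.47035164 -0.09583305  0.25860287]
lid top (array([440.5, 217.2]), array([ 0.4687, -0.344 ,  0.155 ]), array([ 9.7, 15.9]))
[[338.95485792 101.66630022]
 [336.86940189 125.37655656]
 [335.87556955 136.68822027]]
99 [144 147 147 149 149 149 149 149 147 145 142 145 138 221 254 255 255 255
 255 255 255 255 255 255 255 255 255 255 255 255 255 255 255 255 255 255
 255 235  80  11  10  10  13  11]
102 [150 151 148 148 149 149 146 146 148 148 148 148 178 224 254 255 255 255
 255 255 255 255 255 255 255 255 255 255 255 255 255 255 255 255 254 255
 255 255 255 254 254 254 254 254]
105 [144 144 147 147 146 145 144 143 144 147 145 144 180 213 189 178 183 194
 214 231 242 246 251 252 252 253 252 252 250 248 242 235 230 223 242 255
 255 255 255 255 255 255 255 255]
108 [148 146 144 140 143 139 143 141 139 140 124 121 171 183 176 183 201 199
 207 210 218 225 227 229 231 226 232 235 230 234 233 226 227 218 219 210
 212 215 225 235 240 249 251 250]
111 [144 145 145 142 125 106  91 127 135 185 181 179 181 185 178 198 196 202
 211 214 220 226 225 229 229 233 234 235 230 234 229 229 224 218 215 219

[... 1186 characters left out ...]
 188 162 172 182 190 197 204
 211 218 226 228 231 232 234 235 235 236 234 235 231 227 211 210 211 203
 197 196 192 168 139 108  98  76]
135 [218 219 218 217 218 219 217 220 214 208 187 152 163 174 185 192 200 208
 213 221 226 228 231 233 234 235 236 236 235 234 230 225 212 217 218 217
 218 218 217 218 218 218 217 219]
138 [218 218 217 219 219 219 218 218 171 120 118 144 164 179 188 195 202 211
 216 222 227 230 232 233 235 236 236 235 234 232 228 218 141 183 215 220
 217 219 219 217 217 213 166 109]
141 [190 199 218 218 218 219 219 218 218 218 201 190 182 181 190 198 205 213
 219 225 228 230 233 234 235 236 236 235 234 231 226 204 196 216 217 218
 218 218 218 188 134  92  75  77]
rack diff 86
```

The side rows show a straight silhouette, columns 325–346 above and below the seam at row 127. The lid top is where predicted, and the rack image changed only about as much as removing the swab tube would explain. Handing in.

```bash
python3 -c "
from h import *
print(bot.close_job())"
```

```text
the job is handed in; nothing more can be done
None
```

The job is handed in: base in the free well, foam holder in the base, swab tube cap up in the holder and the lid closed on the base; the final images agree, the four vials look undisturbed, and no verdict came back.

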